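# Fit the rotor to the bench centrifuge

## Task

Fit the aluminium tube rotor to the open centrifuge: set it gently on the drive and turn it by its knob, pressing only lightly, until it drops fully home over the driver bar, and let go of it. Then close the centrifuge lid. Leave the other rotor and the bottles, beaker, tube rack and tweezers where they stand.

Things in the scene. Friction and masses are not known exactly. Their poses are not given: they have to be found in the camera images.
- centrifuge: White bench centrifuge, fixed; deck 120 mm high, 210 mm wide. Origin on the axis of its round chamber, at table height. x points from the front (125 mm before the axis) to the lid hinge (135 mm past it), z up; x points to the robot's left (+y), give or take 20 degrees. In the deck is an open steel bowl, 67 mm inner radius, 62 mm deep.
- drive_seat (a point): Point on the chamber axis, 68 mm above the table, axes as the centrifuge's: top of the drive flange (22 mm radius), on which the seated rotor's underside rests. The driver bar lies across the flange: 42 mm long, 5.5 mm wide, 8 mm high, centred on the axis.
- pin_tip (a point): Tip of the drive's centring pin, on the chamber axis, 19 mm above drive_seat: 5 mm radius, tapered over its top 8 mm. Pin and driver bar turn with the motor shaft, stopped at an unknown angle (this point's axes are the centrifuge's and do not show it). The shaft resists turning with only 0.04 N m: a rotor turned while pressed by some 15 N or more can drag the bar round with it.
- rotor_knob (a point): The aluminium rotor (104 mm across, about 0.3 kg), loose, upright on the table: point on its axis (z up) at the height to grip its knob, 66 mm above its underside, 12 mm below the knob's top. Round black knob, 26 mm diameter; round it a dish with twelve tube holes, its raised rim (52 mm radius) 44 mm above the underside.
- rotor_foot (a point): Centre of the rotor's underside. Here opens a cross-shaped recess, 22 mm deep, two slots 8.6 mm wide along the rotor's x and y: it takes the centring pin at any angle and fits over the driver bar at every quarter turn, within about 0.08 rad. Out of line the rotor rides on the bar, 8 mm above drive_seat; in line it drops home onto it.
- lid (a joint): Lid angle in rad: 0 closed, 1.85 leaning fully back. Hinge line along the centrifuge's y, 135 mm past the axis, 120 mm above the table. Lid 196 mm wide, 34 mm thick, reaching 257 mm from the hinge. Open, it leans back to its stop; pushed over from behind to below about 1.2 rad it sinks shut by itself within about 6 s. It cannot close over a rotor that is not home.
- lid_edge (a point): Middle of the lid's free edge, on its outer face (the top when closed; the side away from the chamber when open), 249 mm along the lid from the hinge. x along the lid from edge to hinge, z out of the outer face.
- strip_rotor_centre (a point): The other rotor, to be left alone: flat grey dish, 106 mm across, 34 mm high, with four long straight slots and a short steel hub, no knob. Point at its centre, half-way up. It may stand nearer or farther than the aluminium one.
- tube_rack: Grey rack of small tubes, 75 x 165 x 48 mm, loose; origin under its centre. Bystander.
- wash_bottle: White wash bottle, 64 mm diameter, 200 mm high with a bent spout, loose; origin under its centre. Bystander.
- wash_bottle2: A second wash bottle like the first. Bystander.
- reagent: Glass reagent bottle with red cap, 74 mm diameter, 165 mm high, loose; origin under its centre. Bystander.
- beaker: Glass beaker, 70 mm diameter, 85 mm high, loose; origin under its centre. Bystander.
- tweezers: Steel tweezers, about 120 mm long, lying flat; origin at mid-length. Bystander.
Things that resemble listed ones, but are neither listed nor needed, are in the scene too. What is meant by the part that bears rotor_knob is not purple, red or yellow, and is the larger of those in its own colour.

How it is judged:
On the way:
1. with the lid still open, the rotor is fully home on the drive and let go (z of rotor_knob in the frame of drive_seat between 0.063 and 0.068 m and horizontal distance between rotor_knob and drive_seat below 0.005 m and angle between rotor_knob's own z axis and vertical below 0.04 rad and contact force between rotor and the fingers below 0.1 N and value of joint lid above 1 rad), for 0.2 s.
At the end, for the whole second after the job is handed in: The aluminium rotor is home on the drive (its point 63 to 68 mm above drive_seat, within 5 mm of the axis, tilt under 0.04 rad) and the lid is shut (below 0.02 rad) and at rest (z of rotor_knob in the frame of drive_seat between 0.063 and 0.068 m and horizontal distance between rotor_knob and drive_seat below 0.005 m and angle between rotor_knob's own z axis and vertical below 0.04 rad and value of joint lid below 0.02 rad and velocity of joint lid above -0.1 rad/s); the robot touches nothing.
It fails at once if the rotor is dropped or rammed on the centrifuge (contact over 80 N) (contact force between rotor and centrifuge above 80 N).
It fails at once if the other rotor or a bystander is moved by more than 30 mm (distance of any of strip_rotor_centre, tube_rack, wash_bottle, wash_bottle2, reagent, beaker, tweezers from where it was at the start of the episode above 0.03 m).
It also fails if it takes over 69 s, if anything falls off the work surface, if the arm or the gripper's body presses on something with over 40 N, if the wrist force passes 120 N, or if a joint passes its speed limit or range.

## Robot

A 6-joint arm with a two-finger parallel gripper is mounted at the origin on the work surface. World frame = base frame: x ahead of the robot, y to its left, z up, the work surface at z = 0. Lengths are in m, angles in rad, forces in N, time in s.
With the tool pointing down it reaches from about 0.425 to 0.95 m from the base axis. Payload 3.5 kg.
Tool frame: the origin (TCP) lies at the very end of the fingers, on their centre line; the grasp point (between the pads) lies 19 mm behind it; z points along the fingers, y is the line along which they close (so a half turn about z gives the same grasp; the last joint's range is limited). The gripper opens to 85 mm and grips with 20 to 120 N. Pads are 22 mm wide; open, the fingers measure 114 mm over their backs; the gripper's body (76 mm by 85 mm) begins 54 mm behind the grasp point. The pads swing forward as they close: fully open they stand 13 mm farther back than shut.
Start: joints at [-1.274, 0.286, 1.577, -0, 1.279, -0.15], TCP at [0.292, -0.609, 0.231] pointing down, gripper open.
Joint ranges: [-2.77, 2.77], [-0.9, 2.22], [0.21, 2.48], [-1.53, 4.67], [0.24, 2.81], [-2.84, 2.84]. Speed limits (rad/s): [2.79, 2.79, 3.14, 3.14, 3.14, 3.14].

## Interface

Orientations are given as a unit quaternion [x, y, z, w].
In Python, from plant import ctrl gives the robot as it stands.
- The arm moves only by the tool carry_out, never from a script. Its argument "deltas" is one flat list of numbers, 6 for each row, row after row: the shift along the tool's x, y, z in m, then the turn, a rotation vector about the tool's x, y, z in rad. A call has 1 to 5 rows; each row is the pose to reach, as a shift and turn from the pose commanded when the call began, along the tool's axes at that moment; what a row does not reach only later rows make up. A row lasts 1/8 s, in which the tool goes at most 62.5 mm and 10.7 degrees, less where a joint would pass 70% of its speed; a pose out of reach is approached as far as the arm can. A call with a gripper value outside its range is refused whole. "grip" is the opening in per cent of the stroke, from 0 (shut) to 100 (fully open), set as the call begins (left out, the last holds). The fingers move at their own pace and stop on an object; "grip_force" is the grip in N (left out, the last holds). Time passes only in rows, so rows that repeat a pose let the fingers close. It gives the time, the measured TCP pose, the force, the opening and the grip force at its end, in the units of the state.
- ctrl.get_state(): the state, without advancing time (a new reading comes with each control period).
- ctrl.read_camera(name): name is "scene" or "side" or "wrist"; returns (picture, depth): 400x640x3 uint8, red, green, blue; 400x640 float32, m along the optical axis (not along the pixel's ray), 0 where there is no reading.
- ctrl.camera_model(name): a dict with "intrinsics" (3x3 intrinsics, pixels), "extrinsics" (4x4, takes a point from world to camera coordinates); the wrist camera has in their place "hand_eye" (4x4, takes a point from camera to tool coordinates, whose origin is the TCP and whose axes are the flange's). Camera axes: x right, y down, z forward; pixel columns grow to the right and rows downward; lengths in m; the calibration is good to about 2 mm. A picture is of the moment at which its call begins: read the wrist's pose just before it. camera_model takes no time and is no camera call.
- ctrl.sign_off(): hands the job in; it is judged then, once.
Trained networks look in the newest picture that a camera, given by its name, has taken for a name from the list of things; names that differ only in an ending like _2 or _b are one class to them, and where a whole thing is asked for, a point or a joint stands for the part that bears it (a point fixed in the world has none). Each returns a list of dicts, best first, with "score" (0 to 1); they miss things now and then, are a little off and sometimes report something else, mostly with a low value. They report only what shows in the picture. A call takes as long as a camera call. They do not tell look-alikes from the thing itself.
- ctrl.find_in(camera, query): "uv" ([column, row] in pixels, amid what is visible of it).
The state is a dict: "time": time; "qpos": joint angles; "dq": joint speeds; "joint_efforts": joint torques, N m; "eef_pos": TCP position; "tcp_rot": TCP orientation; "contact_force": force on the tool from outside, world axes, zero at the start; "wrist_torque": the same for the moment, N m; "opening": opening from 0.0 (shut) to 1.0 (fully open); "finger_force": force on a finger pad.
Only numpy, scipy, OpenCV 4.12 (cv2) and the standard library are available. Lean on these libraries where they do the work, as an engineer would, in place of code of your own. Each camera call takes 0.05 s, during which the arm holds its last target. There are 200 camera calls.

## Working session

There is one attempt and no reset: what is moved stays moved. The work goes in short steps, Python scripts to look and compute and a tool call to move; the robot and the scene stay as the last step left them, time stands still between calls to the robot, and variables do not carry over. Pictures are saved under pics/ and viewed, at most 10 in all, crops included, and the job is handed in when it is done.

Besides the shell and the picture viewer there is one more tool, called as name(argument=value, ...) on one line, values as JSON. carry_out: Moves the arm, as the interface text tells. Its arguments: {"type":"object","properties":{"deltas":{"type":"array"},"grip":{"type":"number"},"grip_force":{"type":"number"}},"required":["deltas"]}

```bash
mkdir -p pics; ls; cat > h.py <<'E'
import numpy as np, cv2
from scipy.spatial.transform import Rotation as R
from plant import ctrl
def cam(name):
    s=ctrl.get_state(); p,d=ctrl.read_camera(name); m=ctrl.camera_model(name)
    K=np.array(m['intrinsics'])
    if 'extrinsics' in m: T=np.linalg.inv(np.array(m['extrinsics']))
    else:
        W=np.eye(4);W[:3,:3]=R.from_quat(s['tcp_rot']).as_matrix();W[:3,3]=s['eef_pos'];T=W@np.array(m['hand_eye'])
    return p,d,K,T
def cloud(d,K,T):
    v,u=np.mgrid[:d.shape[0],:d.shape[1]]
    P=np.stack([(u-K[0,2])/K[0,0]*d,(v-K[1,2])/K[1,1]*d,d],-1)
    Q=P@T[:3,:3].T+T[:3,3]; Q[d==0]=np.nan
    return Q
def save(n,p): cv2.imwrite('pics/'+n,p[...,::-1])
def delta(target_pos,target_R=None):
    s=ctrl.get_state(); A=R.from_quat(s['tcp_rot'])
    t=A.inv().apply(np.array(target_pos)-s['eef_pos'])
    r=(A.inv()*target_R).as_rotvec() if target_R is not None else np.zeros(3)
    return np.round(t,4),np.round(r,4)
E
python3 - <<'E'
from h import *
ims=[]
for c in ['scene','side']:
    p,d,K,T=cam(c); save(c+'0.png',p); Q=cloud(d,K,T); np.save(c+'Q.npy',Q)
    print(c,T.round(3).tolist())
    for q in ['centrifuge','rotor_knob','strip_rotor_centre','lid','tube_rack','wash_bottle','reagent','beaker','tweezers']:
        for f in ctrl.find_in(c,q)[:4]:
            u,v=map(int,f['uv']); print(q,round(f['score'],2),u,v,Q[v,u].round(3))
print(ctrl.get_state())
E
```

```text
pics
scene [[-0.558, 0.609, -0.563, 1.069], [0.83, 0.408, -0.381, 0.352], [-0.002, -0.68, -0.733, 0.762], [0.0, 0.0, 0.0, 1.0]]
centrifuge 0.87 383 200 [0.469 0.136 0.088]
centrifuge 0.51 442 162 [0.409 0.234 0.219]
rotor_knob 0.96 279 169 [ 0.468 -0.202  0.02 ]
rotor_knob 0.96 164 189 [ 0.724 -0.401  0.039]
rotor_knob 0.89 234 191 [ 0.622 -0.235  0.039]
rotor_knob 0.74 267 117 [ 0.308 -0.377  0.045]
strip_rotor_centre 0.67 250 149 [ 0.453 -0.328  0.029]
lid 0.7 447 162 [0.552 0.267 0.34 ]
tube_rack 0.82 324 315 [0.784 0.168 0.041]
wash_bottle 0.89 496 255 [0.495 0.415 0.108]
wash_bottle 0.67 239 259 [ 0.813 -0.023  0.124]
reagent 0.84 203 235 [ 0.807 -0.138  0.114]
beaker 0.61 185 200 [ 0.721 -0.32   0.04 ]
tweezers 0.5 209 157 [ 0.534 -0.432  0.004]
side [[-0.98, -0.156, 0.122, 0.372], [-0.197, 0.705, -0.681, 0.947], [0.02, -0.691, -0.722, 1.129], [0.0, 0.0, 0.0, 1.0]]
centrifuge 0.32 344 141 [ 0.554 -0.426  0.004]
rotor_knob 0.77 313 162 [ 0.628 -0.24   0.05 ]
rotor_knob 0.73 419 153 [ 0.288 -0.365  0.048]
rotor_knob 0.63 391 191 [ 0.362 -0.173  0.037]
rotor_knob 0.59 301 129 [ 0.
[... 404 characters left out ...]
y([-1.27400649e+00,  2.86324103e-01,  1.57669219e+00,  1.60387928e-05,
        1.27857574e+00, -1.50017498e-01]), 'dq': array([-5.74835958e-04, -4.91033655e-04,  1.18400690e-03,  4.37056746e-04,
       -7.06214283e-05,  5.64589718e-05]), 'joint_efforts': array([ 1.29223777e-04, -4.05970359e+01, -2.92949885e+01, -2.66594152e-04,
        4.98289028e-04,  7.22544542e-06]), 'eef_pos': array([ 0.29167799, -0.60872256,  0.23131302]), 'tcp_rot': array([ 9.75149529e-01,  2.21547728e-01,  7.68170108e-06, -2.50977387e-07]), 'contact_force': array([ 0.2837332 ,  0.37690512, -0.94463184]), 'wrist_torque': array([-0.00075115,  0.04525384,  0.06105733]), 'finger_force': 0.0, 'opening': 0.9967338714397279}
```

```bash
python3 -c "
import cv2
a=cv2.imread('pics/scene0.png')
cv2.imwrite('pics/a.png',cv2.resize(a,(800,500)))
cv2.imwrite('pics/b.png',cv2.resize(a[90:230,120:320],(800,560),interpolation=3))"
```

```text
(no output)
```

View pics/a.png

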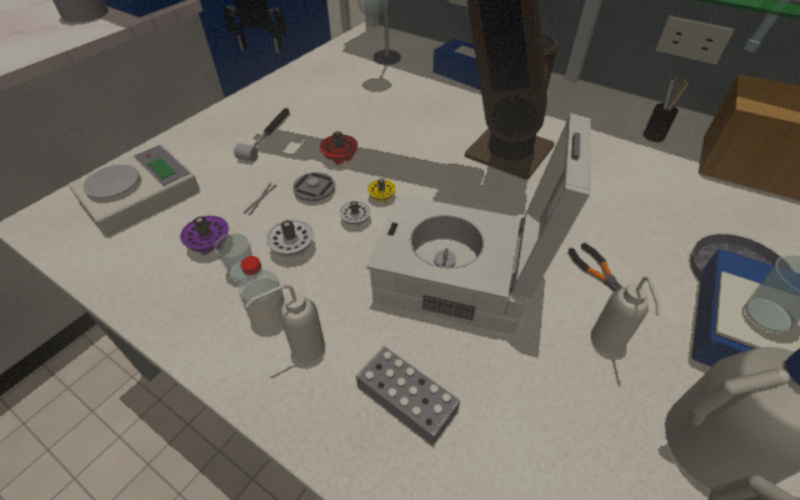

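View pics/b.png

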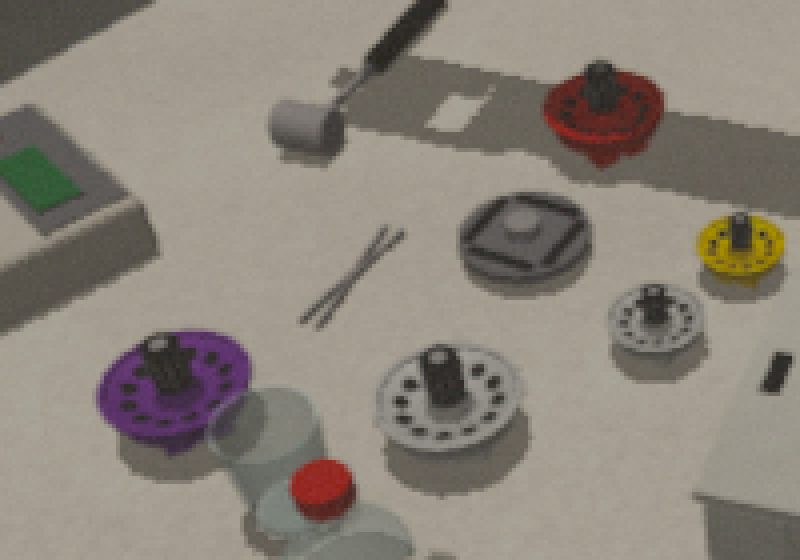

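Candidates for the tube rotor (scene pixels):
- purple (164,189), red (267,117) and yellow (305,150) are ruled out by colour
- small silver (283,170)
- large silver (233,190)

The large silver one at (233,190) is the target, because it isn't an excluded colour and is the larger of the two silver ones. The crop confirms this. The other rotor is the grey dish at (250,149).

```bash
python3 - <<'E'
from h import *
for c in ['scene','side']:
    Q=np.load(c+'Q.npy').reshape(-1,3); Q=Q[np.isfinite(Q).all(1)]
    n=Q[np.hypot(Q[:,0]-.62,Q[:,1]+.235)<.07]
    k=n[(n[:,2]>.06)&(n[:,2]<.09)]; r=n[(n[:,2]>.032)&(n[:,2]<.052)]
    print(c,'knob',len(k),k.mean(0).round(3) if len(k) else '',k.max(0).round(3) if len(k) else '')
    print('rim',len(r),cv2.minEnclosingCircle(r[:,:2].astype(np.float32)))
    dk=Q[(abs(Q[:,2]-.12)<.006)&(Q[:,0]>.3)&(Q[:,0]<.75)&(Q[:,1]>-.1)&(Q[:,1]<.4)]
    print('deck',len(dk),cv2.minAreaRect(dk[:,:2].astype(np.float32)),cv2.boxPoints(cv2.minAreaRect(dk[:,:2].astype(np.float32))).round(3).tolist())
    l=Q[(Q[:,2]>.2)&(Q[:,0]>.3)&(Q[:,0]<.65)&(Q[:,1]>.1)&(Q[:,1]<.4)]
    print('lid',len(l),l[l[:,2]>l[:,2].max()-.02].mean(0).round(3),l.max(0).round(3))
s=ctrl.get_state(); print(delta([.62,-.235,.26],R.from_quat(s['tcp_rot'])), R.from_quat(s['tcp_rot']).as_matrix().round(2).tolist(), ctrl.camera_model('wrist')['hand_eye'])
E
```

```text
scene knob 96 [ 0.624 -0.243  0.073] [ 0.635 -0.232  0.08 ]
rim 642 ((0.6219754815101624, -0.2464051991701126), 0.05315336585044861)
deck 5296 ((0.4807300567626953, 0.16744062304496765), (0.21464131772518158, 0.4432710111141205), 17.88854217529297) [[0.3109999895095825, 0.3449999988079071], [0.44699999690055847, -0.07599999755620956], [0.6510000228881836, -0.010999999940395355], [0.5149999856948853, 0.41100001335144043]]
lid 3288 [0.47  0.257 0.365] [0.558 0.298 0.377]
side knob 61 [ 0.617 -0.242  0.074] [ 0.629 -0.23   0.083]
rim 414 ((0.6176983118057251, -0.24546022713184357), 0.055623456835746765)
deck 2015 ((0.4772495627403259, 0.1703769564628601), (0.21075165271759033, 0.45912620425224304), 17.892597198486328) [[0.3059999942779541, 0.35600000619888306], [0.44699999690055847, -0.07999999821186066], [0.6480000019073486, -0.01600000075995922], [0.5070000290870667, 0.42100000381469727]]
lid 4077 [0.444 0.279 0.359] [0.55  0.323 0.373]
(array([ 0.4576, -0.1952, -0.0287]), array([0., 0., 0.])) [[0.9, 0.43, 0.0], [0.43, -0.9, 0.0], [0.0, 0.0, -1.0]] [[-4.30542443e-04 -9.59254926e-01 -2.82541682e-01  7.11799070e-02]
 [ 9.99999873e-01 -3.39334105e-04 -3.71748608e-04 -6.11950628e-04]
 [ 2.60725654e-04 -2.82541807e-01  9.59254950e-01 -1.42531460e-01]
 [ 0.00000000e+00  0.00000000e+00  0.00000000e+00  1.00000000e+00]]
```

carry_out(deltas=[0.055,-0.022,-0.01,0,0,0,0.11,-0.045,-0.02,0,0,0,0.165,-0.067,-0.029,0,0,0,0.22,-0.09,-0.029,0,0,0,0.275,-0.112,-0.029,0,0,0], grip=100)

```text
time: 1.62
eef_pos: [0.4925, -0.3874, 0.2608]
tcp_rot: [0.975, 0.221, 0.0, 0.0]
contact_force: [0.1, -0.7, -0.4]
opening: 1.005
finger_force: 0.0
```

carry_out(deltas=[0.055,-0.022,0,0,0,0,0.11,-0.046,0,0,0,0,0.165,-0.069,0,0,0,0,0.178,-0.075,0,0,0,0,0.178,-0.075,0,0,0,0])

```text
time: 2.25
eef_pos: [0.6196, -0.2438, 0.2602]
tcp_rot: [0.975, 0.222, -0.0, 0.0]
contact_force: [-0.0, -0.0, -0.6]
opening: 1.004
finger_force: 0.0
```

```bash
cat > look.py <<'E'
from h import *
import sys
p,d,K,T=cam('wrist'); save(sys.argv[1],p); Q=cloud(d,K,T)
s=ctrl.get_state(); print(s['time'],s['eef_pos'].round(4),s['qpos'].round(2))
np.save('wQ.npy',Q); np.save('wP.npy',p)
E
python3 - <<'E'
import sys; sys.argv=['','w1.png']
exec(open('look.py').read())
print([(f['uv'],f['score']) for f in ctrl.find_in('wrist','rotor_knob')])
q=Q.reshape(-1,3); q=q[np.isfinite(q).all(1)]
n=q[np.hypot(q[:,0]-.62,q[:,1]+.245)<.07]
k=n[(n[:,2]>.065)&(n[:,2]<.09)]; r=n[(n[:,2]>.032)&(n[:,2]<.052)]
print(len(k),k.mean(0),cv2.minEnclosingCircle(k[:,:2].astype(np.float32)),np.percentile(k[:,2],[50,95]))
print(len(r),cv2.minEnclosingCircle(r[:,:2].astype(np.float32)))
E
```

```text
2.3 [ 0.619  -0.2448  0.2602] [-0.53  0.25  1.57 -0.    1.32  0.6 ]
[([323.8, 166.4], 0.85), ([212.0, 328.3], 0.8), ([228.6, 251.6], 0.67), ([502.3, 152.0], 0.62)]
572 [ 0.62068721 -0.24625422  0.07704468] ((0.6194818615913391, -0.24688920378684998), 0.013919408433139324) [0.07771056 0.07914613]
5811 ((0.6192883253097534, -0.24695579707622528), 0.05206691846251488)
```

View pics/w1.png

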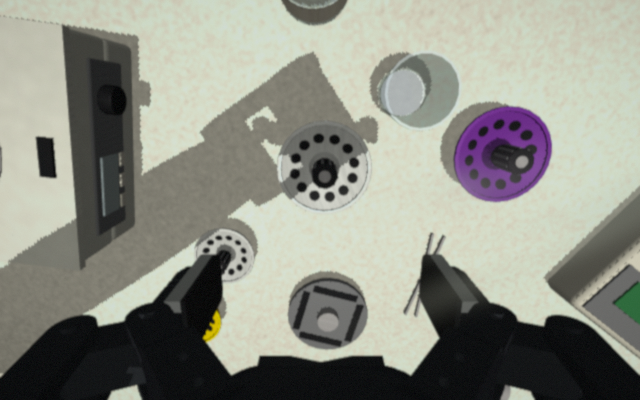

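carry_out(deltas=[0,0.002,0.055,0,0,0,0,0.002,0.11,0,0,0,0,0.002,0.16,0,0,0,0,0.002,0.195,0,0,0,0,0.002,0.21,0,0,0])

```text
time: 2.98
eef_pos: [0.6179, -0.2471, 0.0476]
tcp_rot: [0.975, 0.22, -0.002, -0.001]
contact_force: [0.1, -0.6, -0.2]
opening: 0.998
finger_force: 0.0
```

carry_out(deltas=[0,0,0,0,0,0,0,0,0,0,0,0,0,0,0,0,0,0,0,0,0,0,0,0,0,0,0,0,0,0], grip=0, grip_force=40)

```text
time: 3.6
eef_pos: [0.6215, -0.247, 0.0525]
tcp_rot: [0.975, 0.222, 0.001, 0.001]
contact_force: [-0.9, -1.2, 5.7]
opening: 0.289
finger_force: 39.7
```

carry_out(deltas=[0,0,-0.02,0,0,0,0,0,-0.07,0,0,0,0,0,-0.12,0,0,0,0,0,-0.17,0,0,0,0,0,-0.2,0,0,0])

```text
time: 4.22
eef_pos: [0.6205, -0.2459, 0.2538]
tcp_rot: [0.975, 0.222, 0.001, 0.001]
contact_force: [0.3, 0.0, -2.9]
opening: 0.288
finger_force: 40.1
```

carry_out(deltas=[0.005,-0.03,0,0,0,0,0.01,-0.07,0,0,0,0,0.015,-0.11,0,0,0,0,0.018,-0.14,0,0,0,0,0.018,-0.15,0,0,0,0])

```text
time: 4.85
eef_pos: [0.5705, -0.1011, 0.2499]
tcp_rot: [0.975, 0.223, -0.001, -0.001]
contact_force: [0.4, -0.8, -3.5]
opening: 0.29
finger_force: 40.1
```

```bash
python3 - <<'E'
import sys; sys.argv=['','w2.png']
exec(open('look.py').read())
a=np.array(p); 
b=cv2.imread('pics/scene0.png')[165:230,310:410]
cv2.imwrite('pics/bowl.png',cv2.resize(b,(800,520),interpolation=3))
A=np.array([.510,.073]); ax=np.array([-.307,.952])
for n in ['sceneQ.npy','sideQ.npy','wQ.npy']:
    q=np.load(n).reshape(-1,3); q=q[np.isfinite(q).all(1)]
    q=q[np.hypot(*(q[:,:2]-A).T)<.1]
    dk=q[abs(q[:,2]-.12)<.004]
    # inner edge of the deck: nearest deck pt per angle about A, robust circle fit
    c=A.copy()
    for it in range(5):
        v=dk[:,:2]-c; an=(np.arctan2(v[:,1],v[:,0])//.12).astype(int); r=np.hypot(*v.T)
        e=np.array([dk[an==k][np.argsort(r[an==k])[:3]].mean(0)[:2] for k in np.unique(an) if (an==k).sum()>8])
        re=np.hypot(*(e-c).T); e=e[(re>.055)&(re<.082)]
        M=np.c_[2*e,np.ones(len(e))]; x=np.linalg.lstsq(M,(e**2).sum(1),rcond=None)[0]; c=x[:2]
    print(n,len(dk),len(e),'centre',c.round(4),'R',np.sqrt(x[2]+c@c).round(4))
    f=q[(q[:,2]>.07)&(q[:,2]<.095)&(np.hypot(*(q[:,:2]-A).T)<.03)]
    print('pin/bar pts',len(f),f.mean(0).round(4) if len(f) else '')
E
```

```text
4.9 [ 0.5704 -0.1009  0.25  ] [-0.35  0.06  1.8   0.    1.28  0.77]
sceneQ.npy 2103 52 centre [0.5102 0.0813] R 0.0693
pin/bar pts 41 [0.5121 0.0825 0.0769]
sideQ.npy 826 21 centre [0.5053 0.0849] R 0.072
pin/bar pts 0 
wQ.npy 22841 54 centre [0.5077 0.0799] R 0.0682
pin/bar pts 456 [0.5087 0.0795 0.0764]
```

View pics/w2.png

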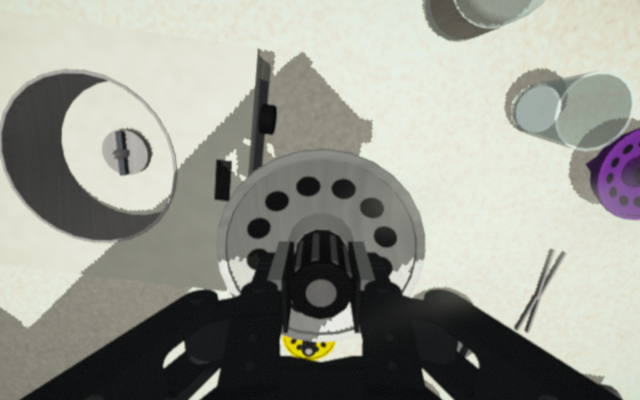

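View pics/bowl.png

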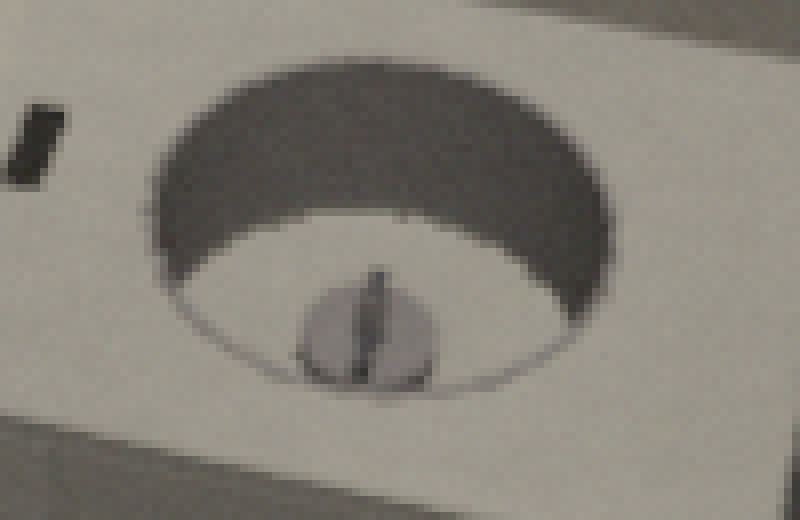

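The bowl is at about (88,155), with a clear view of the driver bar from (122,130) to (125,172). The rotor is held upright. Next I'll fit the axis, the bar angle and the angle of the held rotor.

```bash
python3 - <<'E'
from h import *
Q=np.load('wQ.npy'); P=np.load('wP.npy'); q=Q.reshape(-1,3); g=P.reshape(-1,3).mean(1); s=ctrl.get_state()
m=np.isfinite(q).all(1); q=q[m]; g=g[m]
A=np.array([.508,.080]); r=np.hypot(*(q[:,:2]-A).T)
fl=q[(r<.03)&(q[:,2]>.062)]; print('flange+',len(fl),cv2.minEnclosingCircle(fl[:,:2].astype(np.float32)))
b=q[(r<.026)&(q[:,2]>.0725)&(q[:,2]<.08)]; v=b[:,:2]-b[:,:2].mean(0); w=np.linalg.svd(v,full_matrices=False)[2][0]
print('bar',len(b),b.mean(0).round(4),'angle',np.degrees(np.arctan2(w[1],w[0]))%180, np.ptp(v@w),np.ptp(v@[-w[1],w[0]]))
pn=q[(r<.02)&(q[:,2]>.081)]; print('pin',len(pn),pn.mean(0).round(4),pn[:,2].max())
# held rotor
t=s['eef_pos']; rr=np.hypot(*(q[:,:2]-t[:2]).T)
rim=(rr<.062)&(q[:,2]>.215)&(q[:,2]<.255)
h,e=np.histogram(q[rim,2],20); print([(round(x,3),int(n)) for x,n in zip(e,h)])
rimp=q[rim&(rr>.045)]
x=np.linalg.lstsq(np.c_[2*rimp[:,:2],np.ones(len(rimp))],(rimp[:,:2]**2).sum(1),rcond=None)[0]
for _ in range(3):
    an=(np.arctan2(*(rimp[:,:2]-x[:2]).T[::-1])//.08).astype(int); d=np.hypot(*(rimp[:,:2]-x[:2]).T)
    E=np.array([rimp[an==k][d[an==k].argmax()] for k in np.unique(an) if (an==k).sum()>5])
    x=np.linalg.lstsq(np.c_[2*E[:,:2],np.ones(len(E))],(E[:,:2]**2).sum(1),rcond=None)[0]
print('rotor c',x[:2],'R',np.sqrt(x[2]+x[:2]@x[:2]),'rim z',np.median(E[:,2]),'tcp',t)
pl=np.linalg.lstsq(np.c_[E[:,:2]-x[:2],np.ones(len(E))],E[:,2],rcond=None)[0]; print('rim tilt',pl)
# holes: black pixels between rotor knob and rim
rr=np.hypot(*(q[:,:2]-x[:2]).T); hm=(rr>.030)&(rr<.046)&(q[:,2]>.2)&(g<60)
an=np.degrees(np.arctan2(q[hm,1]-x[1],q[hm,0]-x[0])); print('holes',hm.sum()); 
h,e=np.histogram(an,72,(-180,180)); print([(int(a),int(n)) for a,n in zip(e,h) if n])
E
```

```text
flange+ 1741 ((0.5072060227394104, 0.08001632988452911), 0.0225248783826828)
bar 317 [0.5085 0.0798 0.0757] angle 22.248734448227992 0.04119371766018914 0.00821848227359824
pin 60 [0.5083 0.0796 0.0842] 0.0876481625964175
[(np.float64(0.225), 18), (np.float64(0.227), 638), (np.float64(0.228), 1242), (np.float64(0.23), 1218), (np.float64(0.231), 1419), (np.float64(0.233), 1853), (np.float64(0.234), 2494), (np.float64(0.236), 2959), (np.float64(0.237), 2902), (np.float64(0.239), 1362), (np.float64(0.24), 3527), (np.float64(0.242), 743), (np.float64(0.243), 61), (np.float64(0.245), 36), (np.float64(0.246), 48), (np.float64(0.248), 69), (np.float64(0.249), 66), (np.float64(0.251), 59), (np.float64(0.252), 86), (np.float64(0.254), 115)]
rotor c [ 0.56831415 -0.10126879] R 0.05164990935255746 rim z 0.24005067969260824 tcp [ 0.57042735 -0.10093679  0.24998829]
rim tilt [-0.0055707  -0.00259565  0.24001201]
holes 15974
[(-180, 18), (-175, 9), (-90, 4), (-85, 56), (-80, 380), (-75, 1275), (-70, 412), (-65, 679), (-60, 854), (-55, 870), (-50, 2021), (-45, 691), (-35, 31), (-30, 70), (-25, 85), (-20, 64), (-15, 3), (-5, 41), (0, 85), (5, 93), (10, 71), (15, 7), (25, 36), (30, 84), (35, 88), (40, 72), (45, 13), (55, 33), (60, 85), (65, 92), (70, 75), (75, 16), (85, 33), (90, 453), (95, 2090), (100, 1124), (105, 782), (110, 674), (115, 500), (120, 1246), (125, 534), (130, 124), (175, 1)]
```

carry_out(deltas=[0.006,-0.05,0,0,0,0,0.014,-0.1,0,0,0,0,0.02,-0.15,0,0,0,0,0.024,-0.18,0,0,0,0,0.024,-0.189,0,0,0,0])

```text
time: 5.52
eef_pos: [0.5114, 0.0784, 0.2503]
tcp_rot: [0.975, 0.222, -0.0, 0.0]
contact_force: [0.6, -0.4, -2.9]
opening: 0.29
finger_force: 40.5
```

carry_out(deltas=[0,0,0.03,0,0,0,0,0,0.05,0,0,0,0,0,0.05,0,0,0])

```text
time: 5.9
eef_pos: [0.5107, 0.0766, 0.1982]
tcp_rot: [0.975, 0.221, -0.002, -0.0]
contact_force: [0.3, 0.1, -3.0]
opening: 0.285
finger_force: 40.4
```

```bash
cat > chk.py <<'E'
from h import *
# held rotor rim centre and hole angle; bowl rim circle, from the wrist camera
p,d,K,T=cam('wrist'); q=cloud(d,K,T).reshape(-1,3); m=np.isfinite(q).all(1); q=q[m]; s=ctrl.get_state(); t=s['eef_pos']
np.save('wP.npy',p); save('wl.png',p)
def fit(pts,c,outer,rng):
    c=np.array(c)
    for _ in range(4):
        v=pts[:,:2]-c; an=(np.arctan2(v[:,1],v[:,0])//.08).astype(int); r=np.hypot(*v.T)
        f=np.argmax if outer else np.argmin
        E=np.array([pts[an==k][f(r[an==k])] for k in np.unique(an) if (an==k).sum()>5]); re=np.hypot(*(E[:,:2]-c).T); E=E[(re>rng[0])&(re<rng[1])]
        x=np.linalg.lstsq(np.c_[2*E[:,:2],np.ones(len(E))],(E[:,:2]**2).sum(1),rcond=None)[0]; c=x[:2]
    return c.round(4),np.sqrt(x[2]+c@c).round(4),len(E),np.median(E[:,2]).round(4)
rr=np.hypot(*(q[:,:2]-t[:2]).T)
print('tcp',t.round(4),'yaw',R.from_quat(s['tcp_rot']).as_matrix()[:2,0].round(3),'t',s['time'],'q6',s['qpos'][5].round(2))
zr=t[2]-.010
print('rotor',fit(q[(rr<.06)&(abs(q[:,2]-zr)<.008)],t[:2],1,(.04,.06)))
print('bowl',fit(q[abs(q[:,2]-.12)<.004],[.508,.08],0,(.058,.08)))
E
python3 chk.py
```

```text
tcp [0.5117 0.0767 0.1998] yaw [0.902 0.431] t 5.95 q6 1.08
rotor (array([0.5086, 0.0765]), np.float64(0.0516), 65, np.float64(0.1884))
bowl (array([0.5031, 0.0775]), np.float64(0.072), 49, np.float64(0.1185))
```

carry_out(deltas=[0.001,-0.003,0.02,0,0,0,0.001,-0.003,0.02,0,0,0,0.001,-0.003,0.02,0,0,0])

```text
time: 6.32
eef_pos: [0.5122, 0.0805, 0.1817]
tcp_rot: [0.975, 0.221, 0.001, 0.0]
contact_force: [0.2, 0.4, -3.6]
opening: 0.29
finger_force: 40.4
```

```bash
python3 chk.py; python3 chk.py
```

```text
tcp [0.5123 0.0806 0.1819] yaw [0.902 0.432] t 6.375 q6 1.08
rotor (array([0.5101, 0.0803]), np.float64(0.0516), 65, np.float64(0.172))
bowl (array([0.5021, 0.0774]), np.float64(0.0723), 57, np.float64(0.1198))
tcp [0.5122 0.0806 0.1818] yaw [0.902 0.432] t 6.425 q6 1.08
rotor (array([0.5102, 0.0804]), np.float64(0.0517), 65, np.float64(0.1721))
bowl (array([0.5021, 0.0774]), np.float64(0.0723), 57, np.float64(0.1197))
```

carry_out(deltas=[-0.002,0,0.015,0,0,0,-0.002,0,0.028,0,0,0,-0.002,0,0.034,0,0,0,-0.002,0,0.034,0,0,0])

```text
time: 6.92
eef_pos: [0.5088, 0.08, 0.1452]
tcp_rot: [0.975, 0.222, -0.001, -0.0]
contact_force: [0.3, 0.8, -2.8]
opening: 0.291
finger_force: 40.5
```

carry_out(deltas=[0,0,0.002,0,0,0,0,0,0.004,0,0,0,0,0,0.006,0,0,0,0,0,0.008,0,0,0,0,0,0.008,0,0,0])

```text
time: 7.55
eef_pos: [0.5093, 0.08, 0.1381]
tcp_rot: [0.975, 0.222, -0.0, -0.0]
contact_force: [1.1, -0.7, -2.7]
opening: 0.289
finger_force: 40.5
```

carry_out(deltas=[0,0,0.002,0,0,0,0,0,0.004,0,0,0,0,0,0.006,0,0,0,0,0,0.006,0,0,0])

```text
time: 8.05
eef_pos: [0.5093, 0.08, 0.132]
tcp_rot: [0.975, 0.222, -0.0, -0.0]
contact_force: [-1.0, 0.1, -2.7]
opening: 0.29
finger_force: 40.5
```

carry_out(deltas=[0,0,0.001,0,0,0,0,0,0.002,0,0,0,0,0,0.002,0,0,0])

```text
time: 8.43
eef_pos: [0.5094, 0.08, 0.1302]
tcp_rot: [0.975, 0.222, -0.0, -0.0]
contact_force: [0.2, 0.1, -3.5]
opening: 0.289
finger_force: 40.5
```

carry_out(deltas=[0,0,0.001,0,0,0,0,0,0.001,0,0,0,0,0,0.002,0,0,0,0,0,0.002,0,0,0])

```text
time: 8.93
eef_pos: [0.5096, 0.08, 0.1285]
tcp_rot: [0.975, 0.222, 0.0, 0.0]
contact_force: [-0.5, -0.0, -3.2]
opening: 0.287
finger_force: 40.8
```

carry_out(deltas=[0,0,0.001,0,0,0,0,0,0.001,0,0,0,0,0,0.002,0,0,0,0,0,0.002,0,0,0])

```text
time: 9.43
eef_pos: [0.5102, 0.0801, 0.1282]
tcp_rot: [0.975, 0.222, 0.001, 0.0]
contact_force: [-3.6, -0.1, 8.7]
opening: 0.286
finger_force: 41.7
```

carry_out(deltas=[0,0,-0.0006,0,0,-0.06,0,-0.0002,-0.0006,0,0,-0.12,0,-0.0004,-0.0006,0,0,-0.18,0,-0.0005,-0.0006,0,0,-0.24,0,-0.0006,-0.0006,0,0,-0.3])

```text
time: 10.05
eef_pos: [0.5098, 0.0807, 0.1283]
tcp_rot: [0.931, 0.366, 0.001, 0.0]
contact_force: [-3.1, 1.0, 5.8]
opening: 0.29
finger_force: 41.4
```

carry_out(deltas=[0,0,0,0,0,-0.06,0,-0.0002,0,0,0,-0.12,0,-0.0004,0,0,0,-0.18,0,-0.0005,0,0,0,-0.24,0,-0.0006,0,0,0,-0.3])

```text
time: 10.68
eef_pos: [0.5095, 0.0811, 0.1283]
tcp_rot: [0.866, 0.501, 0.001, 0.0]
contact_force: [-1.7, 1.1, 5.2]
opening: 0.289
finger_force: 41.4
```

carry_out(deltas=[0,0,0,0,0,-0.06,0,-0.0002,0,0,0,-0.12,0,-0.0004,0,0,0,-0.18,0,-0.0005,0,0,0,-0.24,0,-0.0006,0,0,0,-0.3])

```text
time: 11.3
eef_pos: [0.509, 0.0814, 0.1283]
tcp_rot: [0.781, 0.624, 0.001, 0.0]
contact_force: [-2.4, 0.7, 5.5]
opening: 0.294
finger_force: 41.4
```

carry_out(deltas=[0,0,0,0,0,-0.06,0,-0.0002,0,0,0,-0.12,0,-0.0004,0,0,0,-0.18,0,-0.0005,0,0,0,-0.24,0,-0.0006,0,0,0,-0.3])

```text
time: 11.92
eef_pos: [0.5085, 0.0816, 0.1283]
tcp_rot: [0.679, 0.734, 0.001, 0.0]
contact_force: [-1.3, 1.0, 6.4]
opening: 0.29
finger_force: 41.4
```

carry_out(deltas=[0,0,0,0,0,-0.06,0,-0.0002,0,0,0,-0.12,0,-0.0004,0,0,0,-0.18,0,-0.0005,0,0,0,-0.24,0,-0.0006,0,0,0,-0.3])

```text
time: 12.55
eef_pos: [0.5079, 0.0817, 0.1283]
tcp_rot: [0.562, 0.827, 0.001, 0.001]
contact_force: [-2.0, 1.3, 5.7]
opening: 0.288
finger_force: 41.3
```

carry_out(deltas=[0,0,0,0,0,-0.06,0,-0.0002,0,0,0,-0.12,0,-0.0004,0,0,0,-0.18,0,-0.0005,0,0,0,-0.24,0,-0.0006,0,0,0,-0.3])

```text
time: 13.18
eef_pos: [0.5074, 0.0815, 0.1283]
tcp_rot: [0.432, 0.902, 0.001, 0.001]
contact_force: [-1.2, 2.0, 3.3]
opening: 0.289
finger_force: 41.3
```

```bash
python3 chk.py; python3 -c "
from h import *
s=ctrl.get_state(); print(s['wrist_torque'],s['contact_force'],s['qpos'])"
```

```text
tcp [0.5074 0.0815 0.1283] yaw [-0.628  0.778] t 13.225 q6 -0.72
rotor (array([0.5071, 0.0808]), np.float64(0.0517), 66, np.float64(0.1184))
bowl (array([0., 0.]), np.float64(0.0), 0, np.float64(nan))
[0.22512778 0.36043197 0.00603296] [-2.14545062  1.39954216  5.58269949] [-3.87561471e-02  4.19845594e-02  2.05487757e+00  1.10220058e-03
  1.04270795e+00 -7.18530930e-01]
  return _methods._mean(a, axis=axis, dtype=dtype,
  ret = ret.dtype.type(ret / rcount)
```

carry_out(deltas=[0,0,-0.0008,0,0,0,0,0,-0.0008,0,0,0])

```text
time: 13.48
eef_pos: [0.5073, 0.0815, 0.1284]
tcp_rot: [0.433, 0.902, 0.001, 0.001]
contact_force: [0.4, 2.3, 3.5]
opening: 0.288
finger_force: 41.2
```

```bash
cat > f.py <<'E'
from h import *
F=[];W=[]
for _ in range(4):
    ctrl.read_camera('wrist'); s=ctrl.get_state(); F.append(s['contact_force']);W.append(s['wrist_torque'])
print(np.mean(F,0).round(2),np.mean(W,0).round(3),s['eef_pos'].round(4),s['qpos'][5].round(3),s['time'])
E
python3 f.py
```

```text
[-0.11  2.55  4.41] [ 0.557 -0.059  0.053] [0.5072 0.0814 0.1283] -0.715 13.675
```

carry_out(deltas=[0,0,-0.0005,0,0,0,0,0,-0.001,0,0,0,0,0,-0.001,0,0,0])

```text
time: 14.05
eef_pos: [0.5066, 0.0809, 0.1284]
tcp_rot: [0.433, 0.902, -0.0, 0.0]
contact_force: [1.8, 0.8, 0.1]
opening: 0.29
finger_force: 40.9
```

```bash
python3 f.py
```

```text
[ 1.86  1.24 -0.01] [ 0.309 -0.385  0.006] [0.5064 0.0808 0.1284] -0.715 14.25
```

carry_out(deltas=[0,0,0,0,0,0.06,0,0.0001,0,0,0,0.12,0,0.0002,0,0,0,0.18,0,0.0003,0,0,0,0.24,0,0.0003,0,0,0,0.3])

```text
time: 14.88
eef_pos: [0.5055, 0.0807, 0.1283]
tcp_rot: [0.563, 0.826, -0.002, -0.001]
contact_force: [-0.7, 1.0, 2.5]
opening: 0.288
finger_force: 41.0
```

carry_out(deltas=[0,0,0,0,0,0.06,0,0.0001,0,0,0,0.12,0,0.0002,0,0,0,0.18,0,0.0003,0,0,0,0.24,0,0.0003,0,0,0,0.3])

```text
time: 15.5
eef_pos: [0.5058, 0.0811, 0.1283]
tcp_rot: [0.68, 0.733, -0.002, -0.001]
contact_force: [-1.1, 0.7, 1.4]
opening: 0.289
finger_force: 41.0
```

```bash
python3 f.py
```

```text
[-1.71  0.15  1.81] [0.137 0.353 0.042] [0.5059 0.0812 0.1283] -0.116 15.7
```

carry_out(deltas=[0,0,-0.0003,0,0,0.06,0,0.0001,-0.0003,0,0,0.12,0,0.0002,-0.0003,0,0,0.18,0,0.0003,-0.0003,0,0,0.24,0,0.0003,-0.0003,0,0,0.3])

```text
time: 16.32
eef_pos: [0.5072, 0.0812, 0.1284]
tcp_rot: [0.782, 0.623, -0.0, 0.0]
contact_force: [0.8, -0.2, -0.8]
opening: 0.286
finger_force: 40.7
```

carry_out(deltas=[0,0,0,0,0,0.06,0,0.0001,0,0,0,0.12,0,0.0002,0,0,0,0.18,0,0.0003,0,0,0,0.24,0,0.0003,0,0,0,0.3])

```text
time: 16.95
eef_pos: [0.5074, 0.0811, 0.1284]
tcp_rot: [0.866, 0.499, -0.0, 0.0]
contact_force: [1.0, 1.1, 0.4]
opening: 0.292
finger_force: 40.8
```

```bash
python3 f.py; python3 chk.py 2>/dev/null
```

```text
[ 0.82 -0.15 -1.73] [-0.009 -0.071 -0.001] [0.5074 0.0812 0.1285] 0.484 17.15
tcp [0.5074 0.0812 0.1285] yaw [0.499 0.866] t 17.2 q6 0.48
rotor (array([0.5057, 0.0804]), np.float64(0.0517), 64, np.float64(0.1187))
bowl (array([0., 0.]), np.float64(0.0), 0, np.float64(nan))
```

carry_out(deltas=[0,0,0.0003,0,0,0.06,0,0.0001,0.0003,0,0,0.12,0,0.0002,0.0003,0,0,0.18,0,0.0003,0.0003,0,0,0.24,0,0.0003,0.0003,0,0,0.3])

```text
time: 17.82
eef_pos: [0.5077, 0.0812, 0.1285]
tcp_rot: [0.931, 0.364, -0.0, -0.0]
contact_force: [0.7, 0.2, -1.0]
opening: 0.289
finger_force: 40.7
```

carry_out(deltas=[0,0,0,0,0,0.06,0,0.0001,0,0,0,0.12,0,0.0002,0,0,0,0.18,0,0.0003,0,0,0,0.24,0,0.0003,0,0,0,0.3])

```text
time: 18.45
eef_pos: [0.5079, 0.081, 0.1285]
tcp_rot: [0.975, 0.221, -0.0, -0.0]
contact_force: [0.6, 1.0, -1.4]
opening: 0.29
finger_force: 40.7
```

```bash
python3 f.py; python3 chk.py 2>/dev/null
```

```text
[ 0.12  0.3  -1.45] [ 0.055 -0.043 -0.006] [0.5079 0.081  0.1285] 1.083 18.65
tcp [0.5079 0.081  0.1285] yaw [0.901 0.433] t 18.7 q6 1.08
rotor (array([0.5059, 0.0808]), np.float64(0.0516), 65, np.float64(0.1188))
bowl (array([0., 0.]), np.float64(0.0), 0, np.float64(nan))
```

carry_out(deltas=[0,0.0001,0,0,0,0.05,0,0.0002,0,0,0,0.1,0,0.0003,0,0,0,0.15,0,0.0004,0,0,0,0.2,0,0.0005,0,0,0,0.25])

```text
time: 19.32
eef_pos: [0.508, 0.0806, 0.1285]
tcp_rot: [0.995, 0.098, -0.0, -0.0]
contact_force: [0.8, 0.1, -1.7]
opening: 0.289
finger_force: 40.7
```

carry_out(deltas=[0,0.0001,0,0,0,0.05,0,0.0002,0,0,0,0.1,0,0.0003,0,0,0,0.15,0,0.0004,0,0,0,0.2,0,0.0005,0,0,0,0.25])

```text
time: 19.95
eef_pos: [0.508, 0.0801, 0.1282]
tcp_rot: [1.0, -0.027, -0.0, 0.0]
contact_force: [1.3, 0.4, -3.2]
opening: 0.29
finger_force: 40.5
```

```bash
python3 f.py
```

```text
[ 0.59 -0.05 -3.48] [ 0.035 -0.1    0.03 ] [0.5081 0.0801 0.1283] 1.582 20.15
```

The supporting force has gone (the reading is back at -3.5 N, the rotor's own weight), so the slot is over the bar. I'll lower it gently.

carry_out(deltas=[0,0,0.001,0,0,0,0,0,0.002,0,0,0,0,0,0.003,0,0,0,0,0,0.003,0,0,0])

```text
time: 20.65
eef_pos: [0.5083, 0.0801, 0.1255]
tcp_rot: [1.0, -0.027, -0.0, -0.0]
contact_force: [0.7, 0.3, -2.7]
opening: 0.289
finger_force: 40.5
```

It's dropping in with no resistance, so I'll carry on to the seat.

carry_out(deltas=[0,0,0.001,0,0,0,0,0,0.002,0,0,0,0,0,0.003,0,0,0,0,0,0.004,0,0,0,0,0,0.004,0,0,0])

```text
time: 21.28
eef_pos: [0.5084, 0.0801, 0.1216]
tcp_rot: [1.0, -0.027, -0.0, -0.0]
contact_force: [0.4, -0.1, -3.3]
opening: 0.29
finger_force: 40.5
```

carry_out(deltas=[0,0,0.001,0,0,0,0,0,0.0015,0,0,0,0,0,0.0015,0,0,0])

```text
time: 21.65
eef_pos: [0.5085, 0.0801, 0.1205]
tcp_rot: [1.0, -0.027, 0.0, 0.0]
contact_force: [-0.6, -0.0, -1.2]
opening: 0.287
finger_force: 40.7
```

carry_out(deltas=[0,0,0,0,0,0,0,0,0,0,0,0,0,0,0,0,0,0,0,0,0,0,0,0], grip=70)

```text
time: 22.15
eef_pos: [0.5086, 0.0801, 0.1204]
tcp_rot: [1.0, -0.027, 0.0, 0.0]
contact_force: [0.6, 0.6, 0.3]
opening: 0.701
finger_force: 0.0
```

carry_out(deltas=[0,0,-0.03,0,0,0,0,0,-0.08,0,0,0,0,0,-0.13,0,0,0,0,0,-0.18,0,0,0,0,0,-0.2,0,0,0])

```text
time: 22.78
eef_pos: [0.5096, 0.0801, 0.3242]
tcp_rot: [1.0, -0.027, 0.003, 0.0]
contact_force: [0.1, 0.6, -0.2]
opening: 0.697
finger_force: 0.0
```

```bash
python3 - <<'E'
import sys; sys.argv=['','w3.png']
exec(open('look.py').read())
q=Q.reshape(-1,3); q=q[np.isfinite(q).all(1)]; r=np.hypot(q[:,0]-.508,q[:,1]-.08)
k=q[(r<.025)&(q[:,2]>.135)]; rim=q[(r<.055)&(r>.05)]
print('knob top',np.percentile(k[:,2],[50,90]),k.mean(0),'rim z',np.median(rim[:,2]))
pl=np.linalg.lstsq(np.c_[rim[:,:2]-[.508,.08],np.ones(len(rim))],rim[:,2],rcond=None)[0]; print(pl)
# lid
p2,d,K,T=cam('scene'); q=cloud(d,K,T).reshape(-1,3); q=q[np.isfinite(q).all(1)]
E
```

```text
22.825 [0.51   0.0801 0.3254] [-0.04 -0.13  1.85  0.    1.42  1.58]
knob top [0.40601511 0.4138462 ] [0.51993089 0.07927209 0.38774051] rim z 0.38871839369807415
[-1.09423455 -0.01731639  0.37086109]
```

View pics/w3.png

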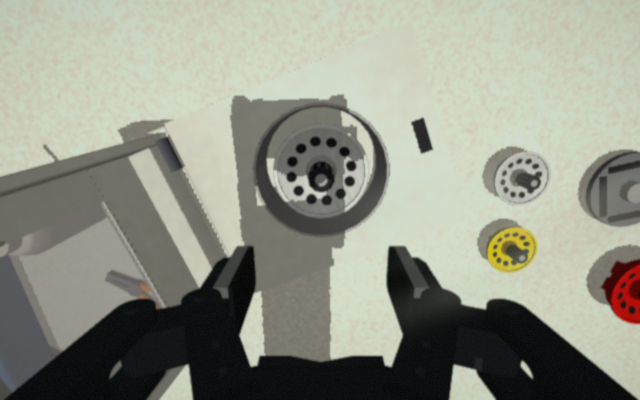

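The picture shows the rotor level in the bowl, with the knob at (321,176) and the fingers clear. I'll check its height while the arm rises and turns for the lid.

carry_out(deltas=[0,0,-0.02,0,0,-0.18,0,0,-0.05,0,0,-0.36,0,0,-0.08,0,0,-0.54,0,0,-0.1,0,0,-0.72,0,0,-0.1,0,0,-0.9], grip=0)

```text
time: 23.5
eef_pos: [0.5086, 0.0801, 0.4193]
tcp_rot: [0.91, 0.414, -0.0, -0.0]
contact_force: [-0.3, -0.4, -0.8]
opening: -0.001
finger_force: 0.0
```

carry_out(deltas=[0,0,0,0,0,-0.18,0,0,0,0,0,-0.36,0,0,0,0,0,-0.54,0,0,0,0,0,-0.72,0,0,0,0,0,-0.9])

```text
time: 24.12
eef_pos: [0.508, 0.0801, 0.4165]
tcp_rot: [0.64, 0.768, -0.002, -0.002]
contact_force: [0.0, 0.5, 0.8]
opening: -0.001
finger_force: 0.0
```

```bash
python3 - <<'E'
from h import *
q=np.load('wQ.npy').reshape(-1,3); q=q[np.isfinite(q).all(1)&(q[:,2]<.2)]; r=np.hypot(q[:,0]-.508,q[:,1]-.08)
k=q[(r<.025)&(q[:,2]>.13)]; rim=q[(r<.053)&(r>.046)]
print('knob top',np.percentile(k[:,2],[50,90]),k.mean(0),'rim z',np.median(rim[:,2]))
A=np.array([.508,.08]); xc=np.array([-.307,.952]); yc=np.array([-.952,-.307])
for c in ['scene','side']:
    p,d,K,T=cam(c); q=cloud(d,K,T).reshape(-1,3); q=q[np.isfinite(q).all(1)]
    v=q[:,:2]-A; a=v@xc; b=v@yc; m=(abs(b)<.12)&(a>.1)&(a<.3)&(q[:,2]>.15)&(q[:,2]<.385)
    for z in (.2,.25,.3,.34,.36):
        n=m&(abs(q[:,2]-z)<.008)
        if n.sum()>5: print(c,z,n.sum(),'a',np.percentile(a[n],[2,50,98]).round(3),'b',np.percentile(b[n],[2,98]).round(3))
    print('zmax',q[m,2].max())
s=ctrl.get_state(); print(s['eef_pos'],s['qpos'].round(2))
tgt=A+xc*(.135+.20); print(tgt, delta([*tgt,.425],R.from_matrix(np.c_[[*xc,0],np.cross([0,0,-1],[*xc,0]),[0,0,-1]])))
E
```

```text
knob top [0.14570664 0.14680617] [0.50789278 0.08046794 0.14485343] rim z 0.11107450157483498
scene 0.2 304 a [0.158 0.185 0.192] b [-0.1    0.089]
scene 0.25 351 a [0.172 0.199 0.206] b [-0.1   0.09]
scene 0.3 304 a [0.186 0.206 0.22 ] b [-0.1    0.089]
scene 0.34 201 a [0.197 0.21  0.232] b [-0.1    0.092]
scene 0.36 970 a [0.202 0.213 0.23 ] b [-0.098  0.09 ]
zmax 0.36765972070552494
side 0.2 198 a [0.19  0.193 0.197] b [-0.096  0.094]
side 0.25 230 a [0.205 0.208 0.211] b [-0.095  0.093]
side 0.3 263 a [0.219 0.222 0.225] b [-0.095  0.094]
side 0.34 310 a [0.231 0.234 0.237] b [-0.094  0.094]
side 0.36 1000 a [0.205 0.219 0.233] b [-0.093  0.095]
zmax 0.36981867888627695
[0.50803796 0.08007099 0.41689135] [-0.04 -0.15  1.71 -0.    1.59 -0.22]
[0.405155 0.39892 ] (array([ 0.3319, -0.0456, -0.0075]), array([-0.0051, -0.0015, -0.1362]))
```

The knob top is at 0.146, so the rotor is home (0.068 + 0.078). Next I'll cross over the lid and drop down behind it.

carry_out(deltas=[0.05,-0.007,-0.015,0,0,-0.07,0.11,-0.015,-0.015,0,0,-0.136,0.17,-0.023,-0.015,0,0,-0.136,0.23,-0.032,-0.015,0,0,-0.136,0.29,-0.04,-0.015,0,0,-0.136])

```text
time: 24.85
eef_pos: [0.4172, 0.3603, 0.4331]
tcp_rot: [0.59, 0.807, -0.001, -0.0]
contact_force: [0.6, 1.1, -0.6]
opening: 0.001
finger_force: 0.0
```

carry_out(deltas=[0.007,0,0,0,0,0,0.007,0,0,0,0,0,0.007,0,0.04,0,0,0,0.007,0,0.08,0,0,0,0.007,0,0.1,0,0,0])

```text
time: 25.48
eef_pos: [0.4161, 0.3632, 0.332]
tcp_rot: [0.59, 0.807, -0.002, -0.001]
contact_force: [-0.3, -0.4, -0.9]
opening: 0.002
finger_force: 0.0
```

```bash
cat > g.py <<'E'
from h import *
A=np.array([.508,.08]); xc=np.array([-.307,.952]); yc=np.array([-.952,-.307])
s=ctrl.get_state(); v=s['eef_pos'][:2]-A; print('a',v@xc,'b',v@yc,'z',s['eef_pos'][2],R.from_quat(s['tcp_rot']).as_matrix()[:,0].round(3),s['contact_force'].round(1),s['qpos'].round(2),s['time'])
E
python3 g.py
```

```text
a 0.29784943520468343 b 0.0004918497929347065 z 0.33200785591124526 [-0.304  0.953 -0.001] [-0.3 -0.4 -0.9] [ 0.53 -0.04  1.76 -0.    1.43  0.23] 25.475
```

carry_out(deltas=[-0.02,0,0,0,0,0,-0.04,0,0,0,0,0,-0.055,0,0,0,0,0,-0.07,0,0,0,0,0,-0.085,0,0,0,0,0])

```text
time: 26.1
eef_pos: [0.4427, 0.2836, 0.3363]
tcp_rot: [0.589, 0.808, 0.001, 0.0]
contact_force: [-0.3, 1.5, 0.4]
opening: 0.002
finger_force: 0.8
```

carry_out(deltas=[-0.015,0,0,0,0,0,-0.03,0,0,0,0,0,-0.045,0,0,0,0,0,-0.06,0,0,0,0,0,-0.075,0,0,0,0,0])

```text
time: 26.72
eef_pos: [0.4655, 0.212, 0.3351]
tcp_rot: [0.589, 0.808, -0.0, -0.0]
contact_force: [-1.2, 0.7, 0.3]
opening: 0.001
finger_force: 0.5
```

carry_out(deltas=[-0.015,0,0,0,0,0,-0.03,0,0,0,0,0,-0.045,0,0,0,0,0,-0.06,0,0,0,0,0,-0.07,0,0,0,0,0])

```text
time: 27.35
eef_pos: [0.4871, 0.1453, 0.3353]
tcp_rot: [0.589, 0.808, -0.0, 0.0]
contact_force: [0.8, 0.3, -0.6]
opening: 0.001
finger_force: 0.1
```

carry_out(deltas=[0,0,0,0,0,0,0.03,0,-0.02,0,0,0,0.06,0,-0.06,0,0,0,0.06,0,-0.08,0,0,0])

```text
time: 27.85
eef_pos: [0.4681, 0.205, 0.418]
tcp_rot: [0.587, 0.809, 0.001, 0.001]
contact_force: [0.4, -0.5, 0.2]
opening: -0.0
finger_force: 0.0
```

```bash
cat > lid.py <<'E'
from g import *
for c in ['scene','side']:
    p,d,K,T=cam(c); save(c+'_lid.png',p); q=cloud(d,K,T).reshape(-1,3); q=q[np.isfinite(q).all(1)]
    v=q[:,:2]-A; a=v@xc; b=v@yc
    for lo in (-.11,-.05,0,.05,.1):
        m=(abs(b)<.09)&(abs(a-lo)<.01)&(q[:,2]<.39)&(q[:,2]>.1); print(c,lo,m.sum(),np.percentile(q[m,2],[20,50,90]).round(3) if m.any() else '')
E
python3 lid.py
```

```text
a 0.1312581382581115 b -0.00039252855043817036 z 0.41803341346604034 [-0.31   0.951 -0.   ] [ 0.4 -0.5  0.2] [ 0.21 -0.16  1.72  0.    1.59 -0.1 ] 27.85
scene -0.11 417 [0.119 0.119 0.122]
scene -0.05 330 [0.111 0.119 0.12 ]
scene 0 702 [0.113 0.145 0.339]
scene 0.05 805 [0.12  0.303 0.319]
scene 0.1 638 [0.16  0.23  0.245]
side -0.11 0 
side -0.05 0 
side 0 99 [0.331 0.334 0.339]
side 0.05 1082 [0.295 0.303 0.316]
side 0.1 1042 [0.222 0.231 0.243]
```

The lid is at about 0.96 rad and sinking, so I'll wait.

carry_out(deltas=[0,0,-0.03,0,0,0,0,0,-0.03,0,0,0,0,0,-0.03,0,0,0,0,0,-0.03,0,0,0,0,0,-0.03,0,0,0])

```text
time: 28.58
eef_pos: [0.4681, 0.2033, 0.444]
tcp_rot: [0.589, 0.808, -0.001, -0.001]
contact_force: [-0.1, 0.6, 0.2]
opening: 0.001
finger_force: 0.0
```

carry_out(deltas=[0,0,0,0,0,0,0,0,0,0,0,0,0,0,0,0,0,0,0,0,0,0,0,0,0,0,0,0,0,0])

```text
time: 29.2
eef_pos: [0.4683, 0.2035, 0.4453]
tcp_rot: [0.589, 0.808, 0.0, 0.0]
contact_force: [0.5, -0.5, 0.1]
opening: -0.0
finger_force: 0.0
```

carry_out(deltas=[0,0,0,0,0,0,0,0,0,0,0,0,0,0,0,0,0,0,0,0,0,0,0,0,0,0,0,0,0,0])

```text
time: 29.82
eef_pos: [0.4683, 0.2035, 0.4452]
tcp_rot: [0.589, 0.808, 0.0, -0.0]
contact_force: [0.2, -0.2, -0.3]
opening: -0.001
finger_force: 0.0
```

carry_out(deltas=[0,0,0,0,0,0,0,0,0,0,0,0,0,0,0,0,0,0,0,0,0,0,0,0,0,0,0,0,0,0])

```text
time: 30.45
eef_pos: [0.4683, 0.2035, 0.4452]
tcp_rot: [0.589, 0.808, 0.0, 0.0]
contact_force: [0.3, -0.1, 0.4]
opening: -0.001
finger_force: 0.0
```

carry_out(deltas=[0,0,0,0,0,0,0,0,0,0,0,0,0,0,0,0,0,0,0,0,0,0,0,0,0,0,0,0,0,0])

```text
time: 31.08
eef_pos: [0.4683, 0.2035, 0.4452]
tcp_rot: [0.589, 0.808, 0.0, -0.0]
contact_force: [-0.5, 0.3, 0.2]
opening: -0.002
finger_force: 0.0
```

carry_out(deltas=[0,0,0,0,0,0,0,0,0,0,0,0,0,0,0,0,0,0,0,0,0,0,0,0,0,0,0,0,0,0])

```text
time: 31.7
eef_pos: [0.4683, 0.2035, 0.4452]
tcp_rot: [0.589, 0.808, -0.0, -0.0]
contact_force: [-0.5, -0.3, -0.6]
opening: -0.004
finger_force: 0.0
```

carry_out(deltas=[0,0,0,0,0,0,0,0,0,0,0,0,0,0,0,0,0,0,0,0,0,0,0,0,0,0,0,0,0,0])

```text
time: 32.33
eef_pos: [0.4683, 0.2035, 0.4452]
tcp_rot: [0.589, 0.808, 0.0, 0.0]
contact_force: [0.5, 0.1, 0.1]
opening: -0.002
finger_force: 0.0
```

carry_out(deltas=[0,0,0,0,0,0,0,0,0,0,0,0,0,0,0,0,0,0,0,0,0,0,0,0,0,0,0,0,0,0])

```text
time: 32.95
eef_pos: [0.4683, 0.2035, 0.4452]
tcp_rot: [0.589, 0.808, 0.0, -0.0]
contact_force: [-0.3, 1.0, -0.2]
opening: 0.003
finger_force: 0.0
```

carry_out(deltas=[0,0,0,0,0,0,0,0,0,0,0,0,0,0,0,0,0,0,0,0,0,0,0,0,0,0,0,0,0,0])

```text
time: 33.58
eef_pos: [0.4683, 0.2035, 0.4452]
tcp_rot: [0.589, 0.808, -0.0, -0.0]
contact_force: [-0.2, -0.7, -0.5]
opening: -0.002
finger_force: 0.0
```

carry_out(deltas=[0,0,0,0,0,0,0,0,0,0,0,0,0,0,0,0,0,0,0,0,0,0,0,0,0,0,0,0,0,0])

```text
time: 34.2
eef_pos: [0.4683, 0.2035, 0.4452]
tcp_rot: [0.589, 0.808, 0.0, 0.0]
contact_force: [0.2, -0.8, 0.1]
opening: -0.004
finger_force: 0.0
```

```bash
python3 lid.py
```

```text
a 0.12972535171438254 b -0.00012732279992198892 z 0.4452499189730005 [-0.307  0.952  0.   ] [ 0.2 -0.8  0.1] [ 0.21 -0.16  1.67  0.    1.64 -0.1 ] 34.2
scene -0.11 285 [0.152 0.153 0.155]
scene -0.05 438 [0.153 0.153 0.155]
scene 0 453 [0.153 0.154 0.155]
scene 0.05 474 [0.153 0.154 0.155]
scene 0.1 489 [0.153 0.154 0.155]
side -0.11 205 [0.152 0.154 0.156]
side -0.05 346 [0.152 0.154 0.156]
side 0 373 [0.152 0.154 0.156]
side 0.05 410 [0.152 0.154 0.156]
side 0.1 435 [0.152 0.154 0.156]
```

The lid is flat at 0.154 m (120 mm deck + 34 mm lid), so it's shut.

```bash
python3 -c "
from plant import ctrl
print(ctrl.sign_off())"
```

```text
the job is handed in; nothing more can be done
None
```

The aluminium rotor is home on the drive and released (knob top measured 146 mm above the table, as expected when seated), the lid is shut, and I handed the job in at about 34 s of the 69 s allowed; sign-off returned no verdict.

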